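# Find the full-stroke door cylinder with the depth gauge

### The job

Two look-alike air cylinders for the roller door have come in and one of them is the short-stroke type. Take the depth gauge from its wooden stand and press it gently down a bore, pushing the stiff piston ahead of it until it bottoms under a firm push of about 20 N (never more than 35 N): in the full-stroke cylinder the orange ring sinks wholly below the mouth, in the short one it stays wholly above, so then pull it out and try the other. Leave the gauge standing fully home in the full-stroke cylinder, let go of it, and do not disturb the other things on the bench.

Things in the scene. Friction and masses are not known exactly. Their poses are not given: they have to be found in the camera images.
- gauge: depth gauge, 200 g: an upright steel rod of 20 mm diameter with an orange ring from 50 to 56 mm above its tip and, from 75 to 125 mm above the tip, a black square grip 24 x 24 mm. The lowest 5 mm of the rod taper to 13 mm diameter. Origin: centre of the tip (lower end); z points along the rod to the grip, x and y are square to the grip's faces. It starts upright in the stand, its tip 5 mm above the bench.
- gauge_grip (a point): point on the gauge's axis inside its black grip, 105 mm above the tip; the place to grip, from above, across two opposite faces
- stand: wooden block 70 x 70 mm, 50 mm tall, fixed to the bench, with a blind hole of 23 mm diameter and 45 mm depth in the middle of its top in which the gauge stands loosely at the start. Origin: centre of its underside.
- cylinder_a: air cylinder A: square aluminium barrel 56 x 56 mm, 90 mm tall, upright on a blue foot 80 x 66 x 10 mm bolted to the bench (it cannot move). Origin: centre of its underside, z up. A round blind bore of 23 mm diameter, sharp-edged, opens in the middle of its top. One cylinder is full-stroke, the other short-stroke; nothing outside, nor name, nor place tells which.
- mouth_a (a point): centre of the bore's mouth of cylinder A, 90 mm above the bench. In the bore sits a black piston, its face 13 to 31 mm below the mouth at the start. It stays where it is left and needs about 9 N (plus 0.06 N per mm/s) to push down. It bottoms on an elastic buffer that yields 1 mm per 8 N: with the gauge's tip 58 to 66 mm below the mouth if full-stroke, 39 to 47 mm if short-stroke (makers' tolerance)
- cylinder_b: air cylinder B: square aluminium barrel 56 x 56 mm, 90 mm tall, upright on a blue foot 80 x 66 x 10 mm bolted to the bench (it cannot move). Origin: centre of its underside, z up. A round blind bore of 23 mm diameter, sharp-edged, opens in the middle of its top. One cylinder is full-stroke, the other short-stroke; nothing outside, nor name, nor place tells which.
- mouth_b (a point): centre of the bore's mouth of cylinder B, 90 mm above the bench; a piston lies in it in the same way as in A
- screwdriver: bystander: screwdriver 170 mm long, lying along its x axis
- marker: bystander: blue marker pen, 16 mm thick, 130 mm long, lying along its x axis
- tape_roll: bystander: brown roll of tape, 100 mm across, 48 mm tall
- white_carton: bystander: white carton 90 x 120 x 50 mm
- screw_jar: bystander: jar 60 mm across, 75 mm tall
- spanner: bystander: spanner 170 mm long, lying flat
- brown_carton: bystander: brown carton 100 x 80 x 60 mm
Not all that is in view belongs to the job. Leave any red look-alike of the cylinder_b alone.

How it is judged:
By the outcome, as a careful person would: the job done as asked, in the order asked, and still so for the second after the job is handed in, with the robot touching nothing.
It also fails if it takes over 51 s, if anything falls off the work surface, if the arm or the gripper's body presses on something with over 40 N, if the wrist force passes 120 N, or if a joint passes its speed limit or range.

### The arm

A 6-joint arm with a two-finger parallel gripper is mounted at the origin on the work surface. World frame = base frame: x ahead of the robot, y to its left, z up, the work surface at z = 0. Lengths are in mm, angles in rad, forces in N, time in s.
With the tool pointing down it reaches from about 350 to 975 mm from the base axis. Payload 7.1 kg.
Tool frame: the origin (TCP) lies midway between the tips of the shut fingers; the grasp point (between the pads) lies 19 mm behind it; z points along the fingers, y is the line along which they close (so a half turn about z gives the same grasp; the last joint's range is limited). The gripper opens to 88 mm and grips with 3 to 60 N. Pads are 20 mm wide; open, the fingers measure 115 mm over their backs; the gripper's body (75 mm by 178 mm) begins 61 mm behind the grasp point.
Start: joints at [1.212, 0.423, 1.63, -0, 1.089, -0.019], TCP at [208.279, 589.258, 222.675] pointing down, gripper open.
Joint ranges: [-3, 3], [-0.9, 2.11], [0.09, 2.58], [-1.31, 4.45], [0.11, 2.69], [-2.54, 2.54]. Speed limits (rad/s): [2.39, 2.39, 3.01, 3.14, 3.14, 3.14].

### API

Orientations are given as a rotation vector (axis times angle).
In Python, from workcell import ctrl gives the robot as it stands.
- The arm moves only by the shell command python3 -m inch 'ROWS' [OPENING]. ROWS is JSON, a list of rows, each an object with "xyz": the shift along the tool's x, y, z in mm, a list of three; "rot": the turn, a rotation vector about the tool's x, y, z in rad, a list of three. In form: [{"xyz": [dx, dy, dz], "rot": [ax, ay, az]}, ...]. A call has 1 to 12 rows; each row is the pose to reach, as a shift and turn from the pose commanded when the call began, along the tool's axes at that moment; what a row does not reach only later rows make up. A row lasts 1/12 s, in which the tool goes at most 41.7 mm and 7.16 degrees, less where a joint would pass 70% of its speed; a pose out of reach is approached as far as the arm can. A call with a gripper value outside its range is refused whole. OPENING is the closure in counts, from 0 (fully open) to 255 (shut), set as the call begins (- or left out, the last holds). The fingers move at their own pace and stop on an object; the grip force is fixed at half the most. Time passes only in rows, so rows that repeat a pose let the fingers close. It gives the time, the measured TCP pose, the force, the opening and the grip force at its end, in the units of the state.
- ctrl.get_obs(): the state, without advancing time (a new reading comes with each control period).
- ctrl.get_image(name): name is "side" or "top"; returns the picture (400x640x3 uint8, red, green, blue); there is no depth.
- ctrl.camera_model(name): a dict with "fx", "fy", "cx", "cy" (pixels), "position" and "attitude" of the camera in the world. Camera axes: x right, y up, looking along -z (the intrinsics and any distortion apply to the point x, -y, -z); pixel columns grow to the right and rows downward; lengths in mm; the calibration is good to about 2 mm. A picture is of the moment at which its call begins. camera_model takes no time and is no camera call.
- ctrl.close_job(): hands the job in; it is judged then, once.
The state is a dict: "t": time; "qpos": joint angles; "qvel": joint speeds; "joint_torque": joint torques, N m; "ee_pos": TCP position; "orientation": TCP orientation; "ft_force": force on the tool from outside, world axes, zero at the start; "moment": the same for the moment, N m; "width": finger opening in mm; "grasp_force": force on a finger pad.
Only numpy, scipy, OpenCV 4.12 (cv2) and the standard library are available. Lean on these libraries where they do the work, as an engineer would, in place of code of your own. Each camera call takes 0.05 s, during which the arm holds its last target. There are 200 camera calls.

## Working session

There is one attempt and no reset: what is moved stays moved. The work goes in short steps, Python scripts to look and compute and a shell command to move; the robot and the scene stay as the last step left them, time stands still between calls to the robot, and variables do not carry over. Pictures are saved under pics/ and viewed, at most 10 in all, crops included, and the job is handed in when it is done.

```bash
mkdir -p pics; ls; python3 - <<'E'
from workcell import ctrl
import cv2
for n in("top","side"):
    cv2.imwrite(f"pics/{n}0.png",ctrl.get_image(n)[:,:,::-1]); print(ctrl.camera_model(n))
print(ctrl.get_obs())
E
```

```text
pics
{'fx': 435.66353054221946, 'fy': 435.66353054221946, 'cx': 321.9122529888646, 'cy': 197.45805822183365, 'position': array([ 457.97737351, -104.15869648, 1179.67652876]), 'attitude': array([ 0.10345241, -0.05987761, -1.5803796 ])}
{'fx': 373.5205318252529, 'fy': 373.5205318252529, 'cx': 309.5459363324078, 'cy': 202.27428541657744, 'position': array([ -46.15330287, -704.90652506,  666.7346944 ]), 'attitude': array([ 0.94304843, -0.37719844, -0.70446092])}
{'t': 0.1, 'qpos': array([ 1.21200820e+00,  4.23736584e-01,  1.63061004e+00, -1.53963375e-05,
        1.08860683e+00, -1.90166289e-02]), 'qvel': array([ 2.07681983e-04, -5.32153732e-04, -1.17501271e-03, -4.09595188e-05,
        5.46474668e-04,  2.82008805e-05]), 'joint_torque': array([-7.09801334e-04, -5.45613885e+01, -2.74325091e+01,  6.45696837e-02,
        1.87888148e-02, -5.62158925e-05]), 'ee_pos': array([208.10727878, 588.80088599, 221.99820331]), 'orientation': array([-5.31096142e-01, -3.09612912e+00,  2.10337575e-03]), 'ft_force': array([-0.30289239, -0.20255084, -0.67871724]), 'moment': array([-0.01287656,  0.02537327, -0.04283998]), 'grasp_force': 0.0, 'width': 87.6489141890151}
```

View pics/top0.png

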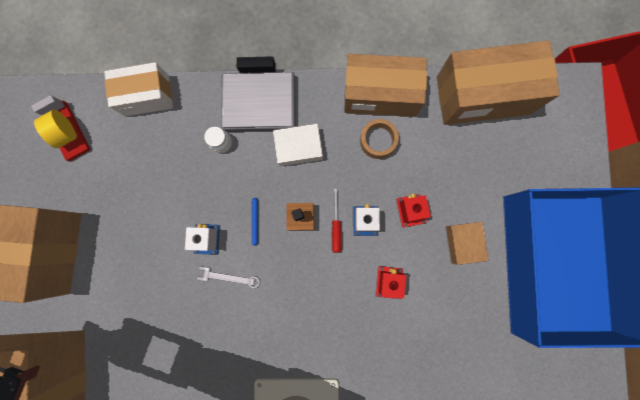

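View pics/side0.png

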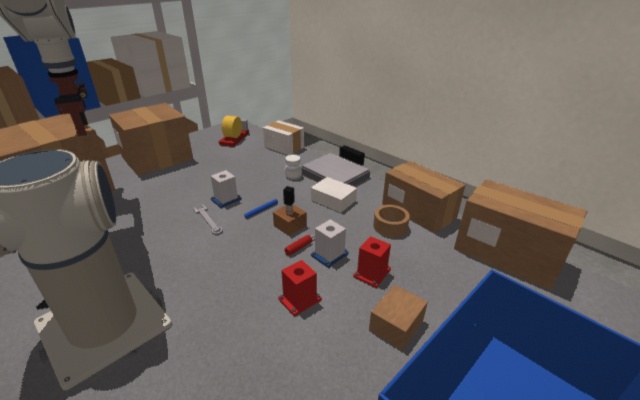

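The top view shows the gauge's grip at about (298,214) and the two white cylinders' mouths at (197,239) and (368,219). The red ones are decoys. Next I'll enlarge these regions for measurement.

```bash
cat > h.py <<'E'
import numpy as np, cv2
from scipy.spatial.transform import Rotation as R
from workcell import ctrl
def back(n,u,v,z):
    m=ctrl.camera_model(n); d=R.from_rotvec(m["attitude"]).apply([(u-m["cx"])/m["fx"],-(v-m["cy"])/m["fy"],-1])
    p=m["position"]; return p+d*(z-p[2])/d[2]
def proj(n,P):
    m=ctrl.camera_model(n); q=R.from_rotvec(m["attitude"]).inv().apply(np.asarray(P)-m["position"])
    return np.array([m["cx"]-m["fx"]*q[0]/q[2], m["cy"]+m["fy"]*q[1]/q[2]])
def crop(im,u,v,w,h,s): return cv2.resize(im[v-h:v+h,u-w:u+w],None,fx=s,fy=s,interpolation=cv2.INTER_CUBIC)
E
python3 - <<'E'
from h import *
t=cv2.imread("pics/top0.png"); s=cv2.imread("pics/side0.png")
cr=[crop(t,u,v,20,20,6) for u,v in((200,239),(300,216),(368,219))]+[crop(s,u,v,20,20,6) for u,v in((224,185),(290,205),(330,238))]
cv2.imwrite("pics/c.png",np.vstack([np.hstack(cr[:3]),np.hstack(cr[3:])]))
def blob(im,u,v,r,th):
    g=im[v-r:v+r+1,u-r:u+r+1].max(2).astype(float); w=np.clip(th-g,0,None); yy,xx=np.mgrid[v-r:v+r+1,u-r:u+r+1]
    return (w*xx).sum()/w.sum(),(w*yy).sum()/w.sum()
for n,im,u,v in(("top",t,197,239),("top",t,368,219),("side",s,223,177),("side",s,330,228)):
    c=blob(im,u,v,6,130); print(n,np.round(c,1),back(n,*c,90).round(1))
print("grip top",back("top",298,214,130).round(1))
E
```

```text
top [196.7 238.5] [472.1 241.1  90. ]
top [367.1 218.7] [ 516.9 -186.8   90. ]
side [224.  180.7] [461.2 205.9  90. ]
side [329.9 228.1] [ 519.5 -190.9   90. ]
grip top [528.1 -17.4 130. ]
```

View pics/c.png

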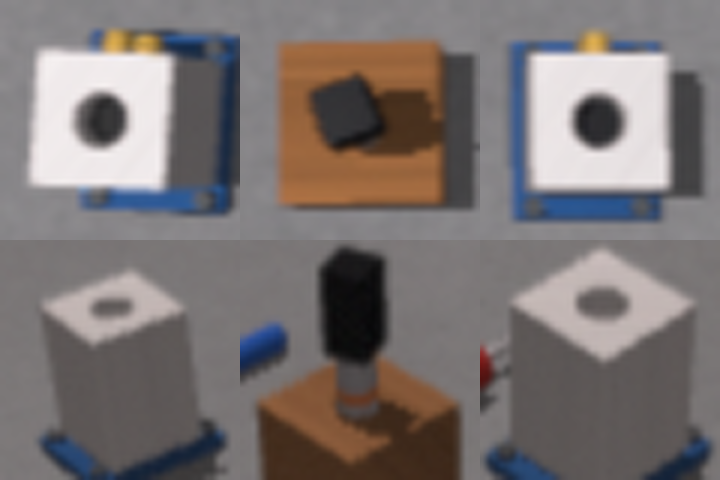

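The crop shows the left mouth at (197,238.7) in the top view and (222.7,176.3) in the side view, so the side-view blob for that one was off. The grip's top is at about (297.5,214.3), yawed about 23°. I'll move over the gauge now.

```bash
cat >> h.py <<'E'
def shift(P,yawdeg=None):
    """tool shift/turn from measured pose to world P (TCP), tool straight down with finger line at yawdeg"""
    o=ctrl.get_obs(); M=R.from_rotvec(o["orientation"]); d=M.inv().apply(np.asarray(P)-o["ee_pos"])
    y=M.apply([0,1,0]); cur=np.degrees(np.arctan2(y[1],y[0])); r=0
    if yawdeg is not None:
        a=np.radians(yawdeg); Y=np.array([np.cos(a),np.sin(a),0]); Z=np.array([0,0,-1.]); 
        r=(M.inv()*R.from_matrix(np.c_[np.cross(Y,Z),Y,Z])).as_rotvec()
    print("shift",d.round(1),"rot",np.round(r,4),"yaw",cur.round(1),"tcp",o["ee_pos"].round(1),"t",o["t"])
E
python3 - <<'E'
from h import *
print(back("side",222.7,176.3,90), back("top",297.5,214.3,130))
# side view grip top centre: crop (352-240.., ) 
print("grip top side", back("side",270+112/6,185+15/6,130), "pred side px of top", proj("side",back("top",297.5,214.3,130)))
# triangulated mouths
for a,b in(((196.7,238.5),(222.7,176.3)),((367.1,218.7),(329.9,228.1))):
    from scipy.optimize import least_squares
    print(least_squares(lambda P:np.r_[proj("top",P)-a,proj("side",P)-b],[500,0,90]).x.round(1))
shift([527,-17,222],23)
E
python3 -m inch '[{"xyz":[-503,-465,0],"rot":[0,0,0.829]},{"xyz":[-503,-465,0],"rot":[0,0,0.829]},{"xyz":[-503,-465,0],"rot":[0,0,0.829]},{"xyz":[-503,-465,0],"rot":[0,0,0.829]},{"xyz":[-503,-465,0],"rot":[0,0,0.829]},{"xyz":[-503,-465,0],"rot":[0,0,0.829]},{"xyz":[-503,-465,0],"rot":[0,0,0.829]},{"xyz":[-503,-465,0],"rot":[0,0,0.829]},{"xyz":[-503,-465,0],"rot":[0,0,0.829]},{"xyz":[-503,-465,0],"rot":[0,0,0.829]},{"xyz":[-503,-465,0],"rot":[0,0,0.829]},{"xyz":[-503,-465,0],"rot":[0,0,0.829]}]' 0
python3 -c "
from h import *
shift([527,-17,222],23)"
```

```text
[473.78678371 232.65401599  90.        ] [527.36501664 -16.15023937 130.        ]
grip top side [534.30562735 -16.72355545 130.        ] pred side px of top [286.66043886 188.3177207 ]
[474.1 240.8  86.8]
[ 518.7 -188.4   88.8]
shift [-502.6 -464.9    0.6] rot [-1.300e-03  6.000e-04  8.296e-01] yaw 70.5 tcp [208.1 588.8 222. ] t 0.1
t: 1.1
ee_pos: [441.6, 144.9, 222.7]
orientation: [-1.733, -2.62, 0.0]
ft_force: [0.1, 0.1, -0.2]
width: 87.9
grasp_force: 0.0
shift [-182.4   15.2    0.7] rot [-0.0001 -0.      0.0007] yaw 23.0 tcp [441.6 144.9 222.7] t 1.1
```

```bash
python3 -m inch '[{"xyz":[-182,15,0],"rot":[0,0,0]},{"xyz":[-182,15,0],"rot":[0,0,0]},{"xyz":[-182,15,0],"rot":[0,0,0]},{"xyz":[-182,15,0],"rot":[0,0,0]},{"xyz":[-182,15,0],"rot":[0,0,0]},{"xyz":[-182,15,50],"rot":[0,0,0]},{"xyz":[-182,15,50],"rot":[0,0,0]},{"xyz":[-182,15,50],"rot":[0,0,0]}]' 0
python3 - <<'E'
from h import *
s=ctrl.get_image("side"); cv2.imwrite("pics/s1.png",s[:,:,::-1]); t=ctrl.get_image("top")
shift([528,-17,91],23); P=ctrl.get_obs()["ee_pos"]; print(proj("side",P),proj("top",P))
cv2.imwrite("pics/d1.png",np.hstack([crop(s[:,:,::-1],290,185,40,50,5),crop(t[:,:,::-1],300,215,40,50,5)]))
E
```

```text
t: 1.77
ee_pos: [523.4, -14.8, 169.8]
orientation: [-1.73, -2.614, 0.006]
ft_force: [0.0, 0.3, 0.1]
width: 87.7
grasp_force: 0.0
shift [-3.5  1.1 81.7] rot [-0.0016 -0.0008  0.0013] yaw 23.1 tcp [525.7 -14.2 172.7] t 1.8667
[285.160533   174.83417848] [295.12410724 213.81177068]
```

View pics/d1.png

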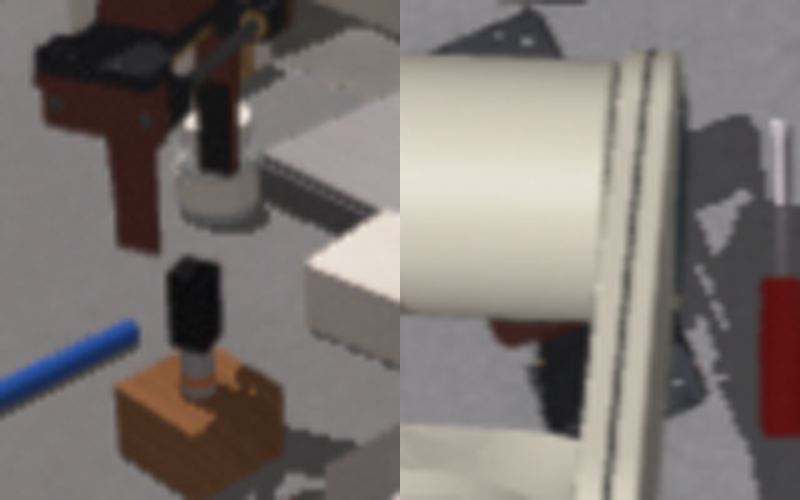

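The side view shows the open fingers straddling the grip line, with the TCP projecting at about (286,177) as modelled. The grip top is at about (289,188), which gives a gauge position of about (530,-16.5). I'll descend and close.

```bash
python3 -m inch '[{"xyz":[-5,0,30],"rot":[0,0,0]},{"xyz":[-5,0,60],"rot":[0,0,0]},{"xyz":[-5,0,81],"rot":[0,0,0]},{"xyz":[-5,0,81],"rot":[0,0,0]},{"xyz":[-5,0,81],"rot":[0,0,0]}]' 0
python3 -c "
from h import *
shift([530,-16.5,91],23)"
python3 -m inch '[{"xyz":[0,0,0],"rot":[0,0,0]},{"xyz":[0,0,0],"rot":[0,0,0]},{"xyz":[0,0,0],"rot":[0,0,0]},{"xyz":[0,0,0],"rot":[0,0,0]},{"xyz":[0,0,0],"rot":[0,0,0]},{"xyz":[0,0,0],"rot":[0,0,0]},{"xyz":[0,0,0],"rot":[0,0,0]},{"xyz":[0,0,0],"rot":[0,0,0]}]' 255
python3 - <<'E'
from h import *
s=ctrl.get_image("side")[:,:,::-1]; cv2.imwrite("pics/s2.png",s)
cv2.imwrite("pics/d2.png",crop(s,290,200,40,40,7)); o=ctrl.get_obs(); shift([530,-16.5,91],23); print(o["ft_force"],o["moment"],o["width"],o["grasp_force"])
E
```

```text
t: 2.28
ee_pos: [528.4, -18.7, 92.4]
orientation: [-1.731, -2.621, 0.0]
ft_force: [0.5, 0.2, 0.3]
width: 87.8
grasp_force: 0.0
shift [1.4 2.4 1.4] rot [-0.0005 -0.0002  0.0017] yaw 23.1 tcp [528.4 -18.7  92.4] t 2.2833
t: 2.95
ee_pos: [528.3, -19.4, 91.7]
orientation: [-1.733, -2.62, 0.0]
ft_force: [-0.2, 0.8, 0.0]
width: 38.1
grasp_force: 0.0
shift [2.  2.7 0.7] rot [-0.0001 -0.0001  0.0005] yaw 23.0 tcp [528.2 -19.4  91.7] t 3.0
[-0.36674011  1.07661561 -0.31712407] [-0.06003269  0.06599116 -0.00911765] 34.13669593843946 0.0
```

View pics/d2.png

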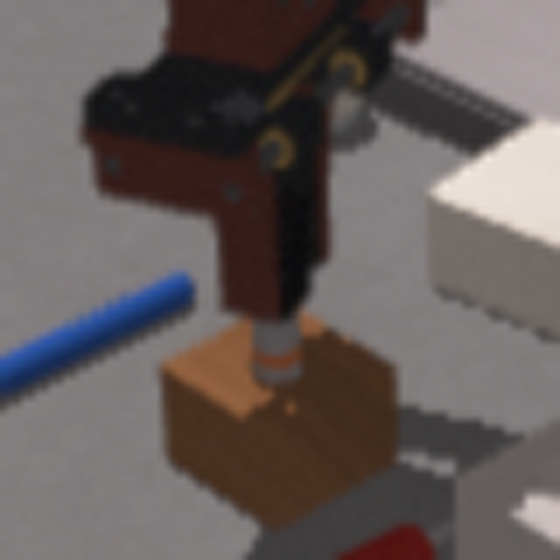

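The side view shows the fingers around the grip but still closing at 34 mm. I'll keep closing and read the force.

```bash
python3 -m inch '[{"xyz":[0,0,0],"rot":[0,0,0]},{"xyz":[0,0,0],"rot":[0,0,0]},{"xyz":[0,0,0],"rot":[0,0,0]},{"xyz":[0,0,0],"rot":[0,0,0]}]' 255
python3 -c "
from h import *
o=ctrl.get_obs();print(R.from_rotvec(o['orientation']).inv().apply(o['ft_force']),R.from_rotvec(o['orientation']).inv().apply(o['moment']))
shift([530,-16.5,91],23)"
```

```text
t: 3.33
ee_pos: [529.4, -19.2, 91.8]
orientation: [1.732, 2.619, 0.002]
ft_force: [5.1, 1.9, -3.7]
width: 23.6
grasp_force: 29.9
[-0.22137336  5.4454317   3.70927641] [-1.19642414  0.02194124  0.01277899]
shift [2.2 1.6 0.8] rot [0.0022 0.0007 0.0004] yaw 23.0 tcp [529.4 -19.2  91.8] t 3.3333
```

```bash
python3 -m inch '[{"xyz":[0,1.5,0],"rot":[0,0,0]},{"xyz":[0,1.5,-10],"rot":[0,0,0]},{"xyz":[0,1.5,-35],"rot":[0,0,0]},{"xyz":[0,1.5,-65],"rot":[0,0,0]},{"xyz":[0,1.5,-95],"rot":[0,0,0]},{"xyz":[0,1.5,-115],"rot":[0,0,0]},{"xyz":[0,1.5,-115],"rot":[0,0,0]}]'
python3 -c "
from h import *
shift([518,-188,207],23)"
```

```text
t: 3.92
ee_pos: [531.1, -19.0, 210.7]
orientation: [1.731, 2.617, 0.003]
ft_force: [0.4, -0.2, -2.6]
width: 24.2
grasp_force: 30.0
shift [-150.4  -78.2    3.7] rot [0.0043 0.0026 0.0007] yaw 23.0 tcp [531.1 -19.  210.7] t 3.9167
```

```bash
python3 -m inch '[{"xyz":[-10,-5,0],"rot":[0,0,0]},{"xyz":[-35,-18,0],"rot":[0,0,0]},{"xyz":[-65,-34,0],"rot":[0,0,0]},{"xyz":[-100,-52,0],"rot":[0,0,0]},{"xyz":[-130,-68,0],"rot":[0,0,0]},{"xyz":[-145,-75,3],"rot":[0,0,0]},{"xyz":[-150.5,-78,5],"rot":[0,0,0]},{"xyz":[-150.5,-78,7],"rot":[0,0,0]},{"xyz":[-150.5,-78,7],"rot":[0,0,0]},{"xyz":[-150.5,-78,7],"rot":[0,0,0]}]'
python3 - <<'E'
from h import *
s=ctrl.get_image("side")[:,:,::-1]; t=ctrl.get_image("top")[:,:,::-1]; cv2.imwrite("pics/s3.png",s); cv2.imwrite("pics/t3.png",t)
o=ctrl.get_obs(); shift([518,-188,200],23); P=o["ee_pos"]; M=R.from_rotvec(o["orientation"])
for n in("side","top"):
    print(n,[proj(n,P+M.apply([0,0,d])).round(1) for d in (11,31,36,86.8)], "mouth",proj(n,[518,-188,90]).round(1))
cv2.imwrite("pics/d3.png",np.hstack([crop(s,330,215,30,40,7),crop(t,368,219,30,40,6.999)]))
E
```

```text
t: 4.75
ee_pos: [516.0, -186.7, 198.6]
orientation: [-1.731, -2.619, 0.001]
ft_force: [-0.7, 1.4, -2.0]
width: 23.9
grasp_force: 30.0
shift [-1.8  0.7 -0.6] rot [-0.0005 -0.0007  0.0021] yaw 23.1 tcp [ 516.6 -186.6  199.4] t 4.85
side [array([328.9, 195.2]), array([328.7, 202.1]), array([328.6, 203.9]), array([328.1, 220.7])] mouth [328.7 227.8]
top [array([370.3, 216.5]), array([369.6, 217. ]), array([369.4, 217.1]), array([367.7, 218.4])] mouth [367.6 218.3]
```

View pics/d3.png

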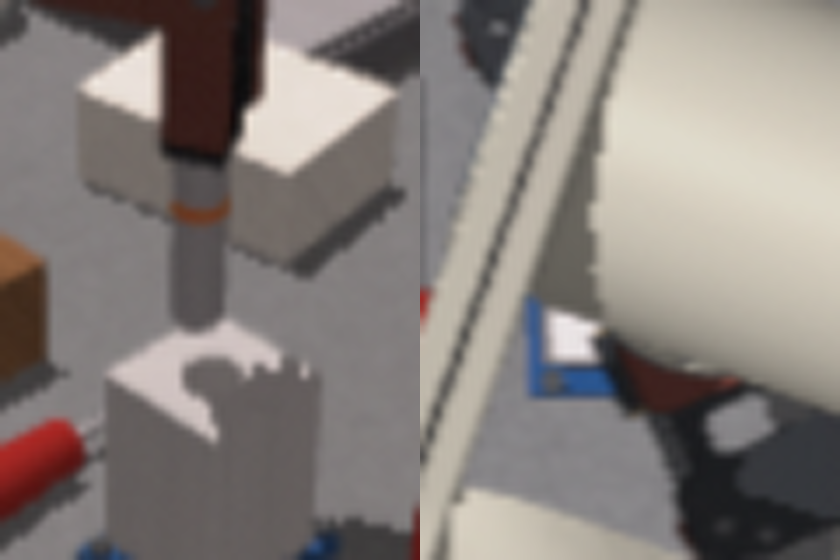

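The side view shows the rod axis at u≈328.1 and the tip at v≈221.4, with the right mouth at about (329.9,228.3). The gauge therefore needs about 4 mm along image-right, towards (519.3,-189.5). I'll shift and lower it to just inside the taper.

```bash
python3 -m inch '[{"xyz":[-4,1.3,0],"rot":[0,0,0]},{"xyz":[-4,1.3,10],"rot":[0,0,0]},{"xyz":[-4,1.3,18],"rot":[0,0,0]},{"xyz":[-4,1.3,22],"rot":[0,0,0]},{"xyz":[-4,1.3,24],"rot":[0,0,0]},{"xyz":[-4,1.3,25],"rot":[0,0,0]},{"xyz":[-4,1.3,25],"rot":[0,0,0]}]'
cat >> h.py <<'E'
def rep():
    o=ctrl.get_obs(); M=R.from_rotvec(o["orientation"]).inv()
    print("tool F",M.apply(o["ft_force"]).round(1),"M",M.apply(o["moment"]).round(2),"tcp",o["ee_pos"].round(1),"tip z",(o["ee_pos"][2]-86.8).round(1))
E
python3 - <<'E'
from h import *
s=ctrl.get_image("side")[:,:,::-1]; cv2.imwrite("pics/d4.png",crop(s,330,220,25,20,14)); rep()
E
```

```text
t: 5.43
ee_pos: [519.4, -190.9, 174.3]
orientation: [-1.733, -2.62, 0.0]
ft_force: [0.6, 0.3, -1.3]
width: 23.9
grasp_force: 30.0
tool F [-0.3 -0.3  2.7] M [ 0.06 -0.03 -0.02] tcp [ 519.5 -190.9  174.6] tip z 87.8
```

View pics/d4.png

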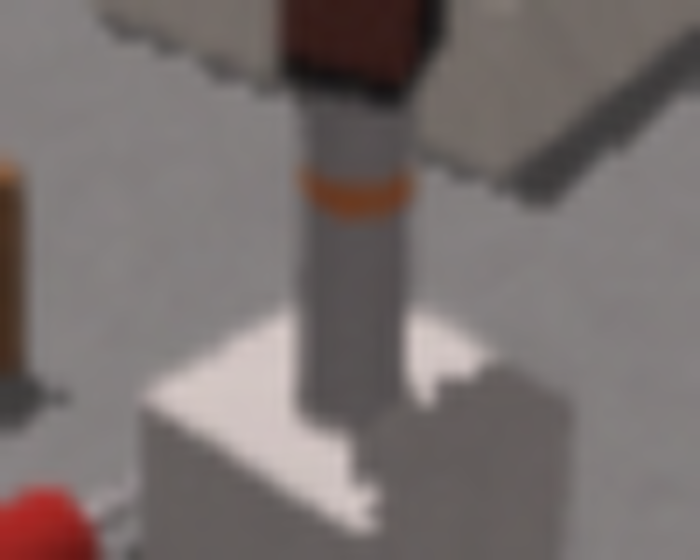

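The rod is entering the mouth: its axis is at crop u=353 against a top-face centre of 357 (about 0.7 mm), with no contact force. I'll go on down gently.

```bash
python3 -m inch '[{"xyz":[-0.5,0,2],"rot":[0,0,0]},{"xyz":[-0.5,0,4],"rot":[0,0,0]},{"xyz":[-0.5,0,6],"rot":[0,0,0]},{"xyz":[-0.5,0,8],"rot":[0,0,0]},{"xyz":[-0.5,0,8],"rot":[0,0,0]}]'
python3 -c "
from h import *
rep()"
```

```text
t: 5.9
ee_pos: [519.5, -191.3, 166.3]
orientation: [-1.733, -2.62, 0.0]
ft_force: [-0.2, -1.0, -2.7]
width: 23.9
grasp_force: 30.0
tool F [-0.8 -0.6  2.7] M [ 0.07 -0.08  0.06] tcp [ 519.5 -191.3  166.3] tip z 79.5
```

```bash
python3 -m inch '[{"xyz":[0,0,2],"rot":[0,0,0]},{"xyz":[0,0,4],"rot":[0,0,0]},{"xyz":[0,0,6],"rot":[0,0,0]},{"xyz":[0,0,8],"rot":[0,0,0]},{"xyz":[0,0,10],"rot":[0,0,0]},{"xyz":[0,0,12],"rot":[0,0,0]},{"xyz":[0,0,14],"rot":[0,0,0]},{"xyz":[0,0,16],"rot":[0,0,0]},{"xyz":[0,0,18],"rot":[0,0,0]},{"xyz":[0,0,20],"rot":[0,0,0]},{"xyz":[0,0,22],"rot":[0,0,0]},{"xyz":[0,0,24],"rot":[0,0,0]}]'
python3 -c "
from h import *
rep()"
```

```text
t: 6.9
ee_pos: [520.0, -191.5, 143.6]
orientation: [1.733, 2.62, 0.0]
ft_force: [-1.4, 0.9, 7.8]
width: 23.8
grasp_force: 30.0
tool F [ 1.4 -0.9 -7.8] M [0.59 0.44 0.02] tcp [ 520.  -191.5  143.6] tip z 56.8
```

```bash
python3 -m inch '[{"xyz":[0,0,1],"rot":[0,0,0]},{"xyz":[0,0,2],"rot":[0,0,0]},{"xyz":[0,0,3],"rot":[0,0,0]},{"xyz":[0,0,4],"rot":[0,0,0]},{"xyz":[0,0,5],"rot":[0,0,0]},{"xyz":[0,0,6],"rot":[0,0,0]},{"xyz":[0,0,7],"rot":[0,0,0]}]'
python3 -m inch '[{"xyz":[0,0,1],"rot":[0,0,0]},{"xyz":[0,0,2],"rot":[0,0,0]},{"xyz":[0,0,3],"rot":[0,0,0]}]'
python3 -c "
from h import *
rep()"
```

```text
t: 7.48
ee_pos: [519.9, -191.5, 136.5]
orientation: [1.733, 2.62, 0.0]
ft_force: [-2.8, 0.6, 7.8]
width: 24.1
grasp_force: 30.0
t: 7.73
ee_pos: [519.9, -191.5, 133.5]
orientation: [1.733, 2.62, 0.0]
ft_force: [-2.3, 0.6, 6.4]
width: 24.0
grasp_force: 30.0
tool F [ 1.5 -1.9 -6.4] M [0.53 0.43 0.01] tcp [ 519.9 -191.5  133.5] tip z 46.7
```

```bash
python3 -m inch '[{"xyz":[0,0,1],"rot":[0,0,0]},{"xyz":[0,0,2],"rot":[0,0,0]}]'
python3 -m inch '[{"xyz":[0,0,1],"rot":[0,0,0]},{"xyz":[0,0,2],"rot":[0,0,0]}]'
python3 -m inch '[{"xyz":[0,0,1],"rot":[0,0,0]},{"xyz":[0,0,2],"rot":[0,0,0]}]'
python3 -c "
from h import *
rep()"
```

```text
t: 7.9
ee_pos: [519.9, -191.5, 131.5]
orientation: [1.733, 2.62, 0.0]
ft_force: [-2.6, 0.5, 8.1]
width: 24.3
grasp_force: 30.0
t: 8.07
ee_pos: [519.9, -191.5, 129.5]
orientation: [1.733, 2.62, 0.0]
ft_force: [-2.9, 1.0, 7.5]
width: 23.7
grasp_force: 30.0
t: 8.23
ee_pos: [519.9, -191.5, 127.5]
orientation: [1.733, 2.62, 0.0]
ft_force: [-2.8, 0.2, 6.5]
width: 24.5
grasp_force: 30.0
tool F [ 1.2 -2.5 -6.5] M [0.54 0.43 0.01] tcp [ 519.9 -191.5  127.5] tip z 40.7
```

The depth is now past the short stroke's range. I'll check for slip with the camera.

```bash
python3 - <<'E'
from h import *
s=ctrl.get_image("side")[:,:,::-1]; cv2.imwrite("pics/d5.png",crop(s,330,225,25,20,14)); rep()
E
```

```text
tool F [ 1.1 -1.1 -6.7] M [0.39 0.32 0.01] tcp [ 519.9 -191.5  127.3] tip z 40.5
```

View pics/d5.png

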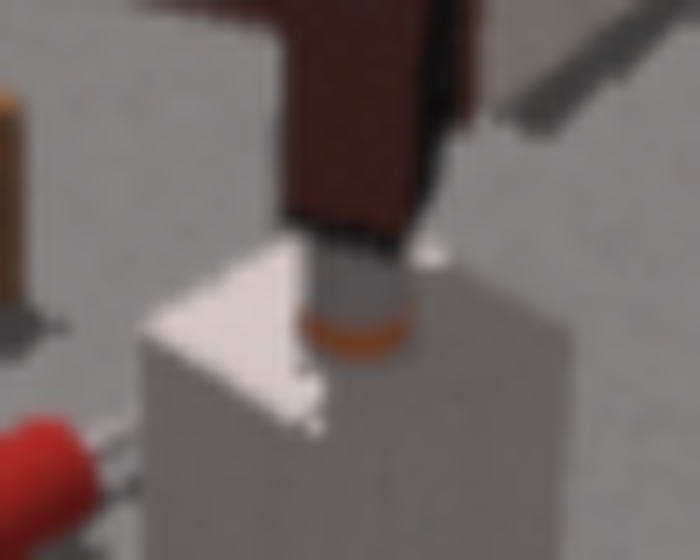

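The ring sits right at the mouth (crop (357,340)) and the gauge hasn't slipped, so this is the full-stroke cylinder. I'll continue to the buffer.

```bash
python3 -m inch '[{"xyz":[0,0,1.5],"rot":[0,0,0]},{"xyz":[0,0,3],"rot":[0,0,0]},{"xyz":[0,0,4.5],"rot":[0,0,0]},{"xyz":[0,0,6],"rot":[0,0,0]},{"xyz":[0,0,7],"rot":[0,0,0]}]'
python3 -m inch '[{"xyz":[0,0,1],"rot":[0,0,0]}]'
python3 -m inch '[{"xyz":[0,0,1],"rot":[0,0,0]}]'
```

```text
t: 8.7
ee_pos: [519.9, -191.5, 120.4]
orientation: [1.733, 2.62, 0.0]
ft_force: [-2.5, 0.7, 7.3]
width: 23.7
grasp_force: 30.0
t: 8.78
ee_pos: [519.9, -191.5, 119.4]
orientation: [1.733, 2.62, 0.0]
ft_force: [-1.9, 1.1, 7.6]
width: 24.2
grasp_force: 30.0
t: 8.87
ee_pos: [519.9, -191.5, 118.5]
orientation: [1.733, 2.62, 0.0]
ft_force: [-2.4, 1.0, 7.1]
width: 23.9
grasp_force: 30.0
```

Tip z is about 31.7.

```bash
for i in 1 2; do python3 -m inch '[{"xyz":[0,0,1],"rot":[0,0,0]}]' | grep -E "ee|ft"; done
python3 -m inch '[{"xyz":[0,0,1],"rot":[0,0,0]}]'| grep -E "ee|ft"
```

```text
ee_pos: [519.9, -191.5, 117.4]
ft_force: [-2.6, 0.8, 7.7]
ee_pos: [519.9, -191.5, 116.5]
ft_force: [-2.7, 1.3, 7.2]
ee_pos: [519.9, -191.5, 115.4]
ft_force: [-3.0, 1.5, 7.4]
```

```bash
python3 -m inch '[{"xyz":[0,0,1],"rot":[0,0,0]}]'| grep -E "ee|ft"
python3 -m inch '[{"xyz":[0,0,1],"rot":[0,0,0]}]'| grep -E "ee|ft"
```

```text
ee_pos: [519.9, -191.5, 114.4]
ft_force: [-2.6, 1.2, 6.8]
ee_pos: [519.9, -191.5, 113.4]
ft_force: [-2.2, 0.3, 7.1]
```

```bash
python3 -m inch '[{"xyz":[0,0,1],"rot":[0,0,0]}]'| grep -E "ee|ft"
```

```text
ee_pos: [519.9, -191.5, 112.4]
ft_force: [-3.4, 0.7, 7.8]
```

```bash
python3 -m inch '[{"xyz":[0,0,1],"rot":[0,0,0]}]'| grep -E "ee|ft"
```

```text
ee_pos: [519.9, -191.5, 111.5]
ft_force: [-1.7, 0.6, 6.3]
```

```bash
python3 -m inch '[{"xyz":[0,0,1],"rot":[0,0,0]}]'| grep -E "ee|ft"
```

```text
ee_pos: [519.9, -191.5, 110.4]
ft_force: [-2.0, 1.4, 7.4]
```

```bash
python3 -m inch '[{"xyz":[0,0,0.5],"rot":[0,0,0]},{"xyz":[0,0,0.5],"rot":[0,0,0]}]'| grep -E "ee|ft"
```

```text
ee_pos: [519.9, -191.5, 109.8]
ft_force: [-2.5, 1.5, 6.2]
```

```bash
python3 - <<'E'
from h import *
s=ctrl.get_image("side")[:,:,::-1]; cv2.imwrite("pics/d6.png",crop(s,330,225,25,20,14)); rep()
E
```

```text
tool F [ 1.1 -1.2 -5.9] M [0.5  0.35 0.  ] tcp [ 519.8 -191.5  109.8] tip z 23.0
```

View pics/d6.png

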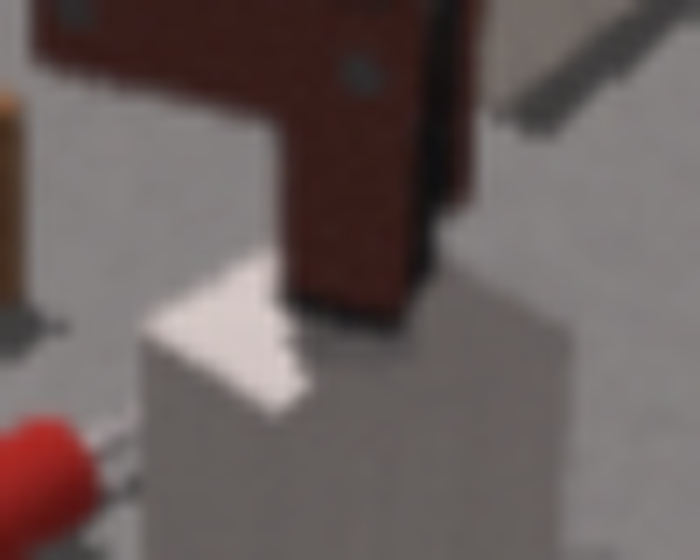

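The ring has sunk out of sight, with only a sliver of rod left between the fingers and the mouth. The force hasn't risen onto the buffer yet, so I'll continue gently.

```bash
python3 -m inch '[{"xyz":[0,0,0.5],"rot":[0,0,0]},{"xyz":[0,0,1],"rot":[0,0,0]}]'| grep -E "ee|ft"
```

```text
ee_pos: [519.9, -191.5, 109.1]
ft_force: [-2.9, 1.6, 10.0]
```

```bash
python3 -m inch '[{"xyz":[0,0,0.5],"rot":[0,0,0]},{"xyz":[0,0,1],"rot":[0,0,0]}]'| grep -E "ee|ft"
```

```text
ee_pos: [520.0, -191.6, 108.5]
ft_force: [-4.0, 1.2, 15.0]
```

```bash
python3 -m inch '[{"xyz":[0,0,0.5],"rot":[0,0,0]},{"xyz":[0,0,1],"rot":[0,0,0]}]'| grep -E "ee|ft"
```

```text
ee_pos: [520.2, -191.7, 107.9]
ft_force: [-4.4, 1.4, 19.0]
```

It has bottomed: the wrist reads 19 N plus about 2.5 N of the gauge's weight, so about 21 N. I'll hold briefly, release and retreat.

```bash
python3 -m inch '[{"xyz":[0,0,0],"rot":[0,0,0]},{"xyz":[0,0,0],"rot":[0,0,0]},{"xyz":[0,0,0],"rot":[0,0,0]},{"xyz":[0,0,0],"rot":[0,0,0]}]'| grep -E "ee|ft"
python3 -m inch '[{"xyz":[0,0,0],"rot":[0,0,0]},{"xyz":[0,0,0],"rot":[0,0,0]},{"xyz":[0,0,0],"rot":[0,0,0]},{"xyz":[0,0,0],"rot":[0,0,0]},{"xyz":[0,0,0],"rot":[0,0,0]},{"xyz":[0,0,0],"rot":[0,0,0]},{"xyz":[0,0,0],"rot":[0,0,0]},{"xyz":[0,0,0],"rot":[0,0,0]},{"xyz":[0,0,0],"rot":[0,0,0]}]' 0
```

```text
ee_pos: [520.2, -191.6, 108.1]
ft_force: [-4.7, 1.0, 16.7]
t: 11.33
ee_pos: [519.7, -191.4, 106.1]
orientation: [-1.733, -2.62, 0.0]
ft_force: [-0.1, 0.5, 0.8]
width: 80.5
grasp_force: 0.0
```

```bash
python3 -m inch '[{"xyz":[0,0,-10],"rot":[0,0,0]},{"xyz":[0,0,-35],"rot":[0,0,0]},{"xyz":[0,0,-70],"rot":[0,0,0]},{"xyz":[0,0,-105],"rot":[0,0,0]},{"xyz":[0,0,-140],"rot":[0,0,0]},{"xyz":[0,0,-160],"rot":[0,0,0]},{"xyz":[0,0,-160],"rot":[0,0,0]},{"xyz":[0,0,-160],"rot":[0,0,0]}]' 0
python3 - <<'E'
from h import *
s=ctrl.get_image("side")[:,:,::-1]; cv2.imwrite("pics/d7.png",crop(s,320,220,50,40,8))
print([proj("side",[520,-190,z]).round(1) for z in (90,148)])
E
```

```text
t: 12.0
ee_pos: [520.3, -191.6, 268.0]
orientation: [1.731, 2.617, 0.001]
ft_force: [-0.4, -0.1, 0.4]
width: 87.7
grasp_force: 0.0
[array([329.8, 227.8]), array([330.4, 209.1])]
```

View pics/d7.png

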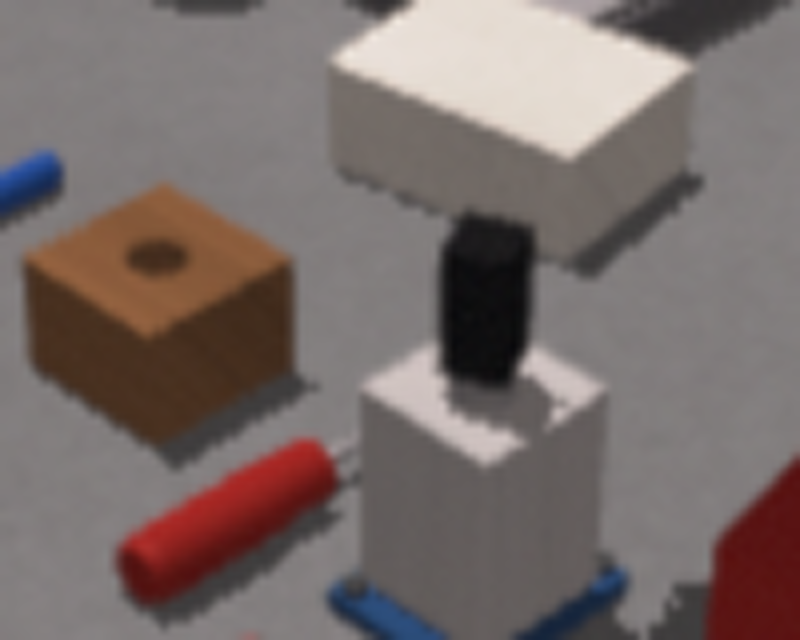

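The gauge stands upright in the right-hand cylinder with its grip just above the mouth (crop (490,300)). No orange shows, the fingers are clear, and the things in view have not moved.

```bash
python3 -c "
from workcell import ctrl
print(ctrl.close_job())"
```

```text
the job is handed in; nothing more can be done
None
```

The gauge bottomed at about 21 N in the right-hand cylinder (the first one tried); the orange ring sank below the mouth, so that is the full-stroke one, and I left the gauge home there, let go and handed the job in at about 12 s.

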